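# Pump up the vacuum hold-down until its indicator pin is fully out

## Task

Pump up the vacuum hold-down on the glassworking bench: push its black spring plunger down with your fingertips and let it come back up, again and again, until the brass indicator pin beside it has risen fully out to its stop, then move clear. Work the plunger only: do not touch the pin, and leave the glass sheet on the round chuck and the things standing around where they are, neither pushed nor picked up.

Things in the scene. Friction and masses are not known exactly. Their poses are not given: they have to be found in the camera images.
- station: The vacuum hold-down, screwed to the bench, it does not move. Origin on the bench surface directly under the pump plunger, z up. Along its own y axis: grey indicator tower (44 x 54 mm, top 60 mm above the bench) with the pin at y = -80 mm; pump barrel (60 mm diameter, top 85 mm above the bench) at y = 0; round aluminium chuck (140 mm diameter, 34 mm high) at y = +160 mm. Dark base plate 110 x 200 x 10 mm under both towers.
- plunger_top (a point): Centre of the top face of the plunger's black mushroom knob (48 mm diameter, flat top about 38 mm across); it moves with the plunger. 129 mm above the bench when released, 111 mm when pressed fully down. It is pushed straight down.
- plunger (a joint): Plunger travel in m: 0 = fully up (released), 0.018 = fully down on its stop. A spring returns it; it takes about 5 N to start it and about 11 N to reach the stop. Going down raises the pin by about 0.28 of the plunger's movement (full stroke about 5 mm); coming back up leaves the pin where it is. Partial strokes count in proportion. Once the pin is at its stop, further strokes do no harm.
- pin_tip (a point): Centre of the top of the brass indicator pin: 62 mm above the bench when fully in, 88 mm when fully out on its stop. It starts 0 to 8 mm out and so needs about four to six full strokes. Friction holds it where it is. On its stop it rises no further with another stroke.
- glass_sheet: Loose square sheet of amber glass 130 x 130 x 6 mm lying flat on the chuck; origin at the centre of its underside, 34 mm above the bench. Leave alone.
- tumbler: Loose green glass tumbler, 72 mm across, 85 mm high, upright on the bench beyond the plunger; origin at the centre of its underside. Leave alone.
- jar: Loose glass jar with steel lid, 56 mm across, 75 mm high, upright on the bench beyond the plunger; origin at the centre of its underside. Leave alone.
- paddle: Loose graphite paddle with a wooden handle lying on the bench on the robot's side of the plunger: black blade 75 x 45 x 10 mm, handle 18 mm thick, 195 mm long in all; origin on its underside where the blade meets the shank, blade to its +x. Leave alone.
- pin: The indicator pin itself, upright brass rod 10 mm in diameter that slides straight up out of a small aluminium collar on the grey tower, 80 mm from the plunger axis in the station's -y direction. Not to be touched. Origin on its axis 2 mm below its tip.

How it is judged:
By the outcome, as a careful person would: the job done as asked, in the order asked, and still so for the second after the job is handed in, with the robot touching nothing.
It also fails if it takes over 51 s, if anything falls off the work surface, if the arm or the gripper's body presses on something with over 40 N, if the wrist force passes 120 N, or if a joint passes its speed limit or range.

## Robot

A 6-joint arm with a two-finger parallel gripper is mounted at the origin on the work surface. World frame = base frame: x ahead of the robot, y to its left, z up, the work surface at z = 0. Lengths are in m, angles in degrees, forces in N, time in s.
With the tool pointing down it reaches from about 0.25 to 0.85 m from the base axis. Payload 12.5 kg.
Tool frame: the origin (TCP) lies on the front face of the gripper's body, between the roots of the fingers; the fingertips stand 84 mm ahead of it and the grasp point (between the pads) lies 65 mm ahead of it; z points along the fingers, y is the direction in which the jaws open and shut (so a half turn about z gives the same grasp; the last joint's range is limited). The gripper opens to 93 mm and grips with 3 to 60 N. Pads are 15 mm wide; open, the fingers measure 128 mm over their backs; the gripper's body (75 mm by 188 mm) begins 65 mm behind the grasp point.
Start: joints at [-70.737, 20.094, 94.641, -0, 65.266, -4.847], TCP at [0.225, -0.502, 0.303] pointing down, gripper open.
Joint ranges: [-157.81, 157.81], [-45, 120.19], [0.68, 151.7], [-89.99, 269.99], [4.06, 180], [-164.3, 164.3]. Speed limits (degrees/s): [127.2, 127.2, 159.86, 180, 180, 180].

## Interface

Orientations are given as [roll, pitch, yaw] about the fixed x, y, z axes, in that order (R = Rz(yaw) Ry(pitch) Rx(roll)).
In Python, from cell import * gives the robot as it stands.
- The arm moves only by the tool servo_tool, never from a script. Its argument "moves" is a list of rows, each an object of numbers: "jaw": the opening, from -1 (shut) to 1 (fully open); "tx", "ty", "tz": the shift along the tool's x, y, z in m; "rx", "ry", "rz": the turn, a rotation vector about the tool's x, y, z in rad. A call has 1 to 20 rows; each row is the pose to reach, as a shift and turn from the pose measured when the call began, along the tool's axes at that moment; what a row does not reach only later rows make up. A row lasts 1/8 s, in which the tool goes at most 62.5 mm and 10.7 degrees, less where a joint would pass 70% of its speed; a pose out of reach is approached as far as the arm can. A call with a gripper value outside its range is refused whole. The fingers move at their own pace and stop on an object; the grip force is fixed at half the most. Time passes only in rows, so rows that repeat a pose let the fingers close. It gives the time, the measured TCP pose, the force and the opening at its end, in the units of the state.
- observe(): the state, without advancing time (a new reading comes with each control period).
- get_image(name): name is "scene" or "top" or "wrist"; returns the picture (400x640x3 uint8, blue, green, red); there is no depth.
- camera_model(name): a dict with "fovy" (degrees; the focal length in pixels is half the picture's height over the tangent of half this angle, whatever the lens; pixels are square), "cx", "cy" (the principal point, pixels), "R" (3x3) and "t" (3): a world point X has camera coordinates R X + t; the wrist camera has in their place "T_tool_cam" (4x4, takes a point from camera to tool coordinates, whose origin is the TCP and whose axes are the flange's). Camera axes: x right, y down, z forward; pixel columns grow to the right and rows downward; lengths in m; the calibration is good to about 2 mm. A picture is of the moment at which its call begins: read the wrist's pose just before it. camera_model takes no time and is no camera call.
- close_job(): hands the job in, once; it reports no verdict.
The state is a dict: "clock": time; "qpos": joint angles; "joint_vel": joint speeds; "tau": joint torques, N m; "tcp_pos": TCP position; "tcp_rot": TCP orientation; "force": force on the tool from outside, world axes, zero at the start; "torque": the same for the moment, N m; "finger_gap": opening from 0.0 (shut) to 1.0 (fully open).
Only numpy, scipy, OpenCV 4.12 (cv2) and the standard library are available. Lean on these libraries where they do the work, as an engineer would, in place of code of your own. Each camera call takes 0.05 s, during which the arm holds its last target. There are 200 camera calls.

## Working session

There is one attempt and no reset: what is moved stays moved. The work goes in short steps, Python scripts to look and compute and a tool call to move; the robot and the scene stay as the last step left them, time stands still between calls to the robot, and variables do not carry over. Pictures are saved under pics/ and viewed, about 8 in all and at most 12, crops included, and the job is handed in when it is done.

Besides the shell and the picture viewer there is one more tool, called as name(argument=value, ...) on one line, values as JSON. servo_tool: Moves the arm, as the interface text tells. Its arguments: {"type":"object","properties":{"moves":{"type":"array","items":{"type":"object","properties":{"jaw":{"type":"number"},"tx":{"type":"number"},"ty":{"type":"number"},"tz":{"type":"number"},"rx":{"type":"number"},"ry":{"type":"number"},"rz":{"type":"number"}}}}},"required":["moves"]}

```bash
mkdir -p pics; python3 - <<'E'
from cell import *
import cv2
s=observe();print(s)
for n in("scene","top"):
    cv2.imwrite(f"pics/{n}0.png",get_image(n)); print(n,camera_model(n))
print(camera_model("wrist"))
E
```

```text
{'clock': 0.0, 'qpos': array([-7.07381155e+01,  2.01260333e+01,  9.46753467e+01, -8.98952971e-04,
        6.52640809e+01, -4.84623024e+00]), 'joint_vel': array([-0.00531663, -0.03475148,  0.05319725,  0.04576591, -0.00105187,
        0.01297265]), 'tau': array([-4.99369398e-04, -4.97322321e+01, -2.85251856e+01,  6.98843901e-02,
        2.55476078e-02, -1.10935580e-04]), 'tcp_pos': array([ 0.22460623, -0.50179589,  0.30219579]), 'tcp_rot': array([-1.79934704e+02, -4.71713153e-03,  2.41084887e+01]), 'force': array([ 0.12255456,  0.85883454, -0.04868246]), 'torque': array([-0.03575036,  0.01522455,  0.008647  ]), 'finger_gap': 1.0041842761411444}
scene {'fovy': 55.7774888577083, 'cx': 324.0541272481493, 'cy': 202.94628430267372, 'R': array([[-0.75293008,  0.65803649,  0.00918016],
       [ 0.51038629,  0.59268023, -0.62308585],
       [-0.41545413, -0.46445466, -0.78209957]]), 't': array([ 0.43263265, -0.22972575,  1.11011618])}
top {'fovy': 51.26561448057287, 'cx': 322.8291070372003, 'cy': 196.3040020026736, 'R': array([[ 0.00422994, -0.99997696,  0.00530958],
       [-0.99428337, -0.00477222, -0.10666676],
       [ 0.10668964, -0.00482804, -0.99428065]]), 't': array([0.02559629, 0.6227035 , 0.80711277])}
{'fovy': 62.09359347651315, 'cx': 323.1232635802879, 'cy': 195.22155314384133, 'T_tool_cam': array([[ 3.58964865e-04, -9.69456616e-01, -2.45262597e-01,
         6.88796899e-02],
       [ 9.99999922e-01,  3.88420765e-04, -7.17281927e-05,
        -2.55700239e-04],
       [ 1.64802457e-04, -2.45262553e-01,  9.69456679e-01,
        -8.18961821e-02],
       [ 0.00000000e+00,  0.00000000e+00,  0.00000000e+00,
         1.00000000e+00]])}
```

View pics/scene0.png

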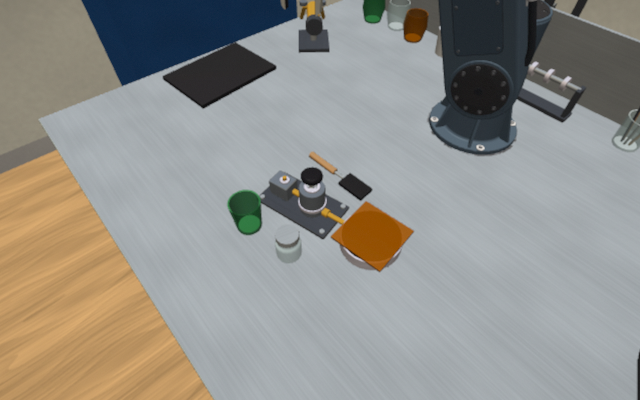

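View pics/top0.png

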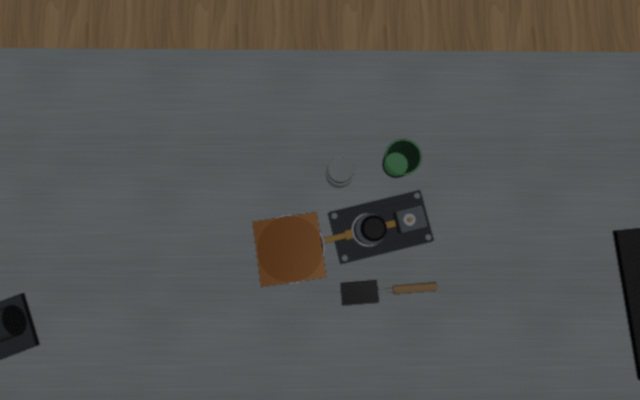

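```bash
cat > h.py <<'E'
import numpy as np,cv2
from cell import *
def ray(n,u,v,T=None):
    m=camera_model(n);f=200/np.tan(np.radians(m["fovy"]/2))
    d=np.array([(u-m["cx"])/f,(v-m["cy"])/f,1])
    if n=="wrist":
        A=T@m["T_tool_cam"];return A[:3,3],A[:3,:3]@d
    R=np.array(m["R"]);return -R.T@np.array(m["t"]),R.T@d
def onz(n,u,v,z,T=None):
    o,d=ray(n,u,v,T);return o+d*(z-o[2])/d[2]
def tool():
    from scipy.spatial.transform import Rotation as Ro
    s=observe();T=np.eye(4);T[:3,:3]=Ro.from_euler("xyz",s["tcp_rot"],degrees=True).as_matrix();T[:3,3]=s["tcp_pos"];return T
E
python3 - <<'E'
from h import *
t=cv2.imread("pics/top0.png");s=cv2.imread("pics/scene0.png")
def blobs(im,x0,y0,x1,y1,th):
    m=(im[y0:y1,x0:x1].max(2)<th).astype(np.uint8)
    n,l,st,c=cv2.connectedComponentsWithStats(m)
    return [(st[i].tolist(),(c[i]+[x0,y0]).round(1)) for i in range(1,n) if st[i][4]>60]
for th in(20,28,36):print(th,blobs(t,350,205,395,250,th),blobs(s,295,160,330,195,th))
print("knob top",onz("top",373.5,227.5,.129),"scene",onz("scene",312,175,.129))
print("pin top",onz("top",409.5,219.5,.066),"scene",onz("scene",284.5,178.5,.066))
# plate corners z=.01
for p in[(328,211),(420,191),(433,240),(341,263)]:print(onz("top",*p,.01).round(3))
cv2.imwrite("pics/c1.png",np.hstack([cv2.resize(t[180:260,330:430],None,fx=4,fy=4),cv2.resize(s[155:235,250:350],None,fx=4,fy=4)]))
E
```

```text
20 [([11, 11, 26, 25, 155], array([372. , 227.9]))] []
28 [([11, 11, 26, 25, 363], array([372.9, 227.3]))] []
36 [([11, 10, 27, 26, 561], array([373.7, 227.7]))] [([7, 8, 20, 17, 239], array([311.5, 175.7]))]
knob top [ 0.55714226 -0.06115024  0.129     ] scene [ 0.55906622 -0.05855115  0.129     ]
pin top [ 0.57489737 -0.1386986   0.066     ] scene [ 0.57814839 -0.13714656  0.066     ]
[0.595 0.017 0.01 ]
[ 0.637 -0.174  0.01 ]
[ 0.536 -0.198  0.01 ]
[ 0.489 -0.009  0.01 ]
```

View pics/c1.png

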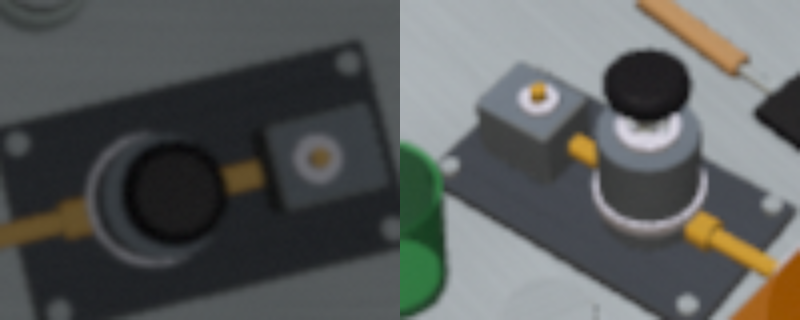

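servo_tool(moves=[{"jaw": -1,"tx": 0.055,"ty": -0.03},{"jaw": -1,"tx": 0.11,"ty": -0.06},{"jaw": -1,"tx": 0.165,"ty": -0.09},{"jaw": -1,"tx": 0.215,"ty": -0.118},{"jaw": -1,"tx": 0.27,"ty": -0.148},{"jaw": -1,"tx": 0.32,"ty": -0.178},{"jaw": -1,"tx": 0.375,"ty": -0.207},{"jaw": -1,"tx": 0.43,"ty": -0.237},{"jaw": -1,"tx": 0.47,"ty": -0.259,"tz": 0.02},{"jaw": -1,"tx": 0.485,"ty": -0.267,"tz": 0.04},{"jaw": -1,"tx": 0.485,"ty": -0.267,"tz": 0.055},{"jaw": -1,"tx": 0.485,"ty": -0.267,"tz": 0.055},{"jaw": -1,"tx": 0.485,"ty": -0.267,"tz": 0.055}])

```text
validation failed for argument at $.mo...
```

```bash
python3 - <<'E'
from h import *
T=tool();s=observe();print(s["clock"],s["tcp_pos"],s["tcp_rot"],s["force"],s["finger_gap"])
w=get_image("wrist");c=get_image("scene")
cv2.imwrite("pics/w1.png",np.vstack([w,cv2.resize(c[140:240,230:390],None,fx=2,fy=2,dst=None) if 0 else w[:0]]))
cv2.imwrite("pics/s1.png",c)
E
```

```text
0.1 [ 0.22460302 -0.50180608  0.30227185] [-1.79939857e+02 -3.65136090e-03  2.41083329e+01] [-0.21499336 -0.47325794 -0.76639644] 1.0026415591011064
```

View pics/w1.png

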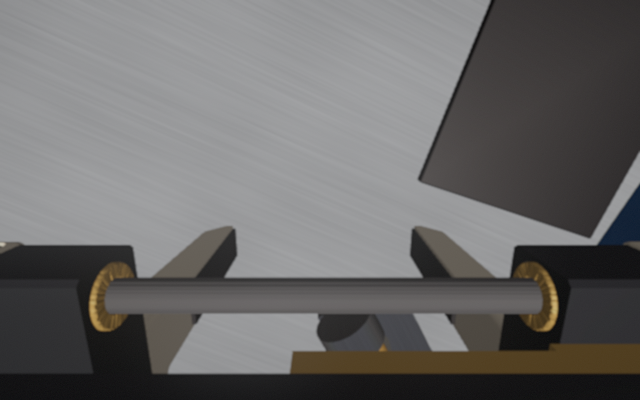

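View pics/s1.png

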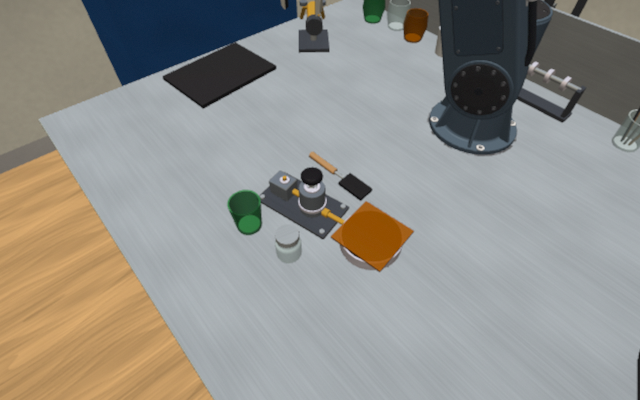

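servo_tool(moves=[{"jaw": -1.0,"tx": 0.055,"ty": -0.03,"tz": 0.0,"rx": 0.0,"ry": 0.0,"rz": 0.0},{"jaw": -1.0,"tx": 0.11,"ty": -0.06,"tz": 0.0,"rx": 0.0,"ry": 0.0,"rz": 0.0}])

```text
clock: 0.45
tcp_pos: [0.3008, -0.4013, 0.3022]
tcp_rot: [-179.9, -0.0, 24.0]
force: [0.5, -0.5, 0.4]
finger_gap: 0.834
```

servo_tool(moves=[{"jaw": -1.0,"tx": 0.053,"ty": -0.029,"tz": 0.0,"rx": 0.0,"ry": 0.0,"rz": 0.0},{"jaw": -1.0,"tx": 0.106,"ty": -0.058,"tz": 0.0,"rx": 0.0,"ry": 0.0,"rz": 0.0},{"jaw": -1.0,"tx": 0.159,"ty": -0.088,"tz": 0.0,"rx": 0.0,"ry": 0.0,"rz": 0.0},{"jaw": -1.0,"tx": 0.212,"ty": -0.117,"tz": 0.0,"rx": 0.0,"ry": 0.0,"rz": 0.0},{"jaw": -1.0,"tx": 0.265,"ty": -0.146,"tz": 0.0,"rx": 0.0,"ry": 0.0,"rz": 0.0},{"jaw": -1.0,"tx": 0.318,"ty": -0.176,"tz": 0.0,"rx": 0.0,"ry": 0.0,"rz": 0.0},{"jaw": -1.0,"tx": 0.36,"ty": -0.199,"tz": 0.02,"rx": 0.0,"ry": 0.0,"rz": 0.0},{"jaw": -1.0,"tx": 0.374,"ty": -0.207,"tz": 0.045,"rx": 0.0,"ry": 0.0,"rz": 0.0},{"jaw": -1.0,"tx": 0.374,"ty": -0.207,"tz": 0.057,"rx": 0.0,"ry": 0.0,"rz": 0.0},{"jaw": -1.0,"tx": 0.374,"ty": -0.207,"tz": 0.057,"rx": 0.0,"ry": 0.0,"rz": 0.0},{"jaw": -1.0,"tx": 0.374,"ty": -0.207,"tz": 0.057,"rx": 0.0,"ry": 0.0,"rz": 0.0}])

```text
clock: 1.82
tcp_pos: [0.5581, -0.0609, 0.2464]
tcp_rot: [-180.0, -0.1, 24.0]
force: [-0.3, -0.2, -0.5]
finger_gap: 0.007
```

```bash
python3 - <<'E'
from h import *
T=tool();s=observe();print(s["clock"],s["tcp_pos"],s["tcp_rot"],s["force"],s["finger_gap"])
w=get_image("wrist");c=get_image("scene")
cv2.imwrite("pics/s2.png",c);cv2.imwrite("pics/w2.png",w)
cv2.imwrite("pics/c2.png",np.hstack([cv2.resize(w,(400,250)),cv2.resize(c[130:230,230:390],(400,250))]))
m=camera_model("wrist");f=200/np.tan(np.radians(m["fovy"]/2))
def pr(p):
    q=np.linalg.inv(T@m["T_tool_cam"])@np.r_[p,1];return (q[:2]/q[2]*f+[m["cx"],m["cy"]]).round(0)
print("expect knob",pr([.558,-.060,.129]),"pin",pr([.5765,-.138,.066]),"tip",pr((T@[0,0,.084,1])[:3]))
E
```

```text
1.825 [ 0.5581015  -0.06086478  0.24641629] [-1.79983467e+02 -6.16152594e-02  2.39502417e+01] [-0.28808741 -0.18554562 -0.46816611] 0.006671320883103398
expect knob [322. 223.] pin [418. 215.] tip [324. 244.]
```

View pics/c2.png

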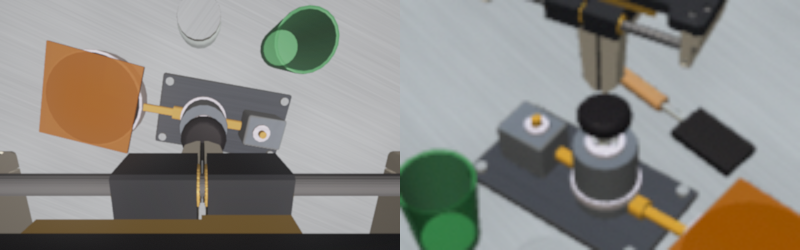

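servo_tool(moves=[{"jaw": -1.0,"tx": 0.0,"ty": 0.0,"tz": 0.025,"rx": 0.0,"ry": 0.0,"rz": 0.0},{"jaw": -1.0,"tx": 0.0,"ty": 0.0,"tz": 0.035,"rx": 0.0,"ry": 0.0,"rz": 0.0},{"jaw": -1.0,"tx": 0.0,"ty": 0.0,"tz": 0.043,"rx": 0.0,"ry": 0.0,"rz": 0.0},{"jaw": -1.0,"tx": 0.0,"ty": 0.0,"tz": 0.049,"rx": 0.0,"ry": 0.0,"rz": 0.0},{"jaw": -1.0,"tx": 0.0,"ty": 0.0,"tz": 0.049,"rx": 0.0,"ry": 0.0,"rz": 0.0}])

```text
clock: 2.55
tcp_pos: [0.558, -0.0609, 0.1981]
tcp_rot: [-180.0, -0.0, 24.0]
force: [-6.0, -1.0, 8.8]
finger_gap: 0.002
```

servo_tool(moves=[{"jaw": -1.0,"tx": 0.0,"ty": 0.0,"tz": 0.003,"rx": 0.0,"ry": 0.0,"rz": 0.0},{"jaw": -1.0,"tx": 0.0,"ty": 0.0,"tz": 0.004,"rx": 0.0,"ry": 0.0,"rz": 0.0},{"jaw": -1.0,"tx": 0.0,"ty": 0.0,"tz": 0.004,"rx": 0.0,"ry": 0.0,"rz": 0.0}])

```text
clock: 2.92
tcp_pos: [0.5579, -0.061, 0.1954]
tcp_rot: [-180.0, -0.0, 24.0]
force: [-5.7, 0.9, 11.6]
finger_gap: 0.005
```

```bash
python3 - <<'E'
from h import *
for i in range(4):
    s=observe();print(s["clock"],s["tcp_pos"].round(4),s["force"].round(1),s["torque"].round(2))
    w=get_image("scene")
cv2.imwrite("pics/c3.png",cv2.resize(w[130:230,230:390],(800,500)))
E
```

```text
2.925 [ 0.5579 -0.061   0.1954] [-5.7  0.9 11.6] [ 0.2   1.1  -0.03]
2.975 [ 0.558  -0.061   0.1954] [-5.8  0.1 11.4] [0.19 1.08 0.02]
3.025 [ 0.558  -0.061   0.1954] [-4.8  2.4 10. ] [0.21 1.03 0.  ]
3.075 [ 0.558  -0.061   0.1954] [-5.4  0.3 10.4] [0.17 1.11 0.01]
```

View pics/c3.png

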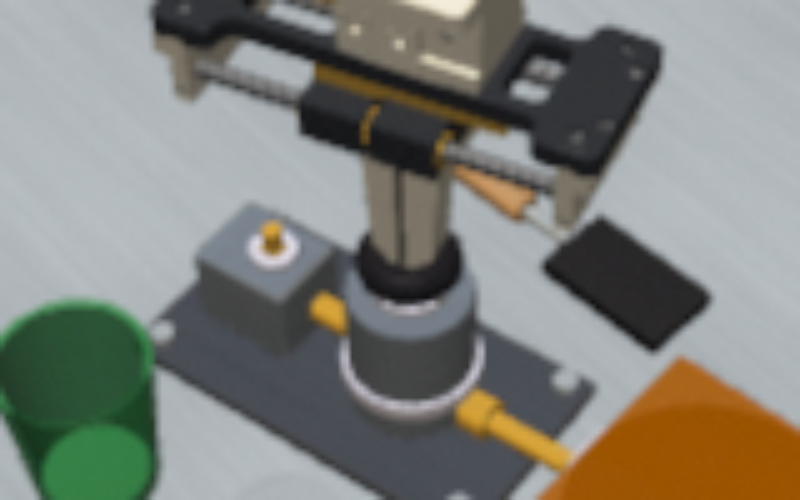

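servo_tool(moves=[{"jaw": -1.0,"tx": 0.0,"ty": 0.0,"tz": -0.012,"rx": 0.0,"ry": 0.0,"rz": 0.0},{"jaw": -1.0,"tx": 0.0,"ty": 0.0,"tz": -0.024,"rx": 0.0,"ry": 0.0,"rz": 0.0},{"jaw": -1.0,"tx": 0.0,"ty": 0.0,"tz": -0.024,"rx": 0.0,"ry": 0.0,"rz": 0.0},{"jaw": -1.0,"tx": 0.0,"ty": 0.0,"tz": -0.012,"rx": 0.0,"ry": 0.0,"rz": 0.0},{"jaw": -1.0,"tx": 0.0,"ty": 0.0,"tz": 0.001,"rx": 0.0,"ry": 0.0,"rz": 0.0},{"jaw": -1.0,"tx": 0.0,"ty": 0.0,"tz": 0.001,"rx": 0.0,"ry": 0.0,"rz": 0.0},{"jaw": -1.0,"tx": 0.0,"ty": 0.0,"tz": -0.012,"rx": 0.0,"ry": 0.0,"rz": 0.0},{"jaw": -1.0,"tx": 0.0,"ty": 0.0,"tz": -0.024,"rx": 0.0,"ry": 0.0,"rz": 0.0},{"jaw": -1.0,"tx": 0.0,"ty": 0.0,"tz": -0.024,"rx": 0.0,"ry": 0.0,"rz": 0.0},{"jaw": -1.0,"tx": 0.0,"ty": 0.0,"tz": -0.012,"rx": 0.0,"ry": 0.0,"rz": 0.0},{"jaw": -1.0,"tx": 0.0,"ty": 0.0,"tz": 0.001,"rx": 0.0,"ry": 0.0,"rz": 0.0},{"jaw": -1.0,"tx": 0.0,"ty": 0.0,"tz": 0.001,"rx": 0.0,"ry": 0.0,"rz": 0.0}])

```text
clock: 4.62
tcp_pos: [0.5583, -0.061, 0.1952]
tcp_rot: [180.0, -0.1, 24.0]
force: [-6.6, 2.8, 26.1]
finger_gap: 0.003
```

```bash
cat > pin.py <<'E'
from h import *
import sys
s=observe();print(s["clock"],s["tcp_pos"].round(4),s["force"].round(1))
# pin axis from top image at given heights; scene: topmost orange pixel in the pin column -> height
def measure(c):
    hsv=cv2.cvtColor(c[155:190,270:292],cv2.COLOR_BGR2HSV)
    m=cv2.inRange(hsv,(8,120,60),(30,255,255));n,l,st,ce=cv2.connectedComponentsWithStats(m)
    for i in range(1,n):
        x,y,w,h,a=st[i]
        if a<3:continue
        u,v=x+270+(w-1)/2,y+155
        o,d=ray("scene",u,v);P=np.array([.5765,-.138]); k=d[:2]@(P-o[:2])/(d[:2]@d[:2])
        print("blob",(x+270,y+155,w,h,a),"top height mm",round((o+k*d)[2]*1000,1),"miss mm",round(np.linalg.norm((o+k*d)[:2]-P)*1000,1))
if len(sys.argv)>1:
    c=get_image("scene");cv2.imwrite(sys.argv[1],c);measure(c)
else:
    for f in("pics/scene0.png","pics/s2.png"):measure(cv2.imread(f))
E
python3 pin.py;python3 pin.py pics/s4.png
```

```text
4.625 [ 0.5583 -0.061   0.1952] [-6.6  2.8 26.1]
blob (np.int32(283), np.int32(176), np.int32(3), np.int32(4), np.int32(11)) top height mm 72.9 miss mm 1.4
blob (np.int32(283), np.int32(176), np.int32(3), np.int32(4), np.int32(11)) top height mm 72.9 miss mm 1.4
4.625 [ 0.5583 -0.061   0.1952] [-6.6  2.8 26.1]
blob (np.int32(282), np.int32(172), np.int32(5), np.int32(9), np.int32(34)) top height mm 86.3 miss mm 0.5
```

servo_tool(moves=[{"jaw": -1.0,"tx": 0.0,"ty": 0.0,"tz": -0.012,"rx": 0.0,"ry": 0.0,"rz": 0.0},{"jaw": -1.0,"tx": 0.0,"ty": 0.0,"tz": -0.024,"rx": 0.0,"ry": 0.0,"rz": 0.0},{"jaw": -1.0,"tx": 0.0,"ty": 0.0,"tz": -0.024,"rx": 0.0,"ry": 0.0,"rz": 0.0},{"jaw": -1.0,"tx": 0.0,"ty": 0.0,"tz": -0.012,"rx": 0.0,"ry": 0.0,"rz": 0.0},{"jaw": -1.0,"tx": 0.0,"ty": 0.0,"tz": 0.001,"rx": 0.0,"ry": 0.0,"rz": 0.0},{"jaw": -1.0,"tx": 0.0,"ty": 0.0,"tz": 0.001,"rx": 0.0,"ry": 0.0,"rz": 0.0},{"jaw": -1.0,"tx": 0.0,"ty": 0.0,"tz": -0.012,"rx": 0.0,"ry": 0.0,"rz": 0.0},{"jaw": -1.0,"tx": 0.0,"ty": 0.0,"tz": -0.024,"rx": 0.0,"ry": 0.0,"rz": 0.0},{"jaw": -1.0,"tx": 0.0,"ty": 0.0,"tz": -0.024,"rx": 0.0,"ry": 0.0,"rz": 0.0},{"jaw": -1.0,"tx": 0.0,"ty": 0.0,"tz": -0.012,"rx": 0.0,"ry": 0.0,"rz": 0.0},{"jaw": -1.0,"tx": 0.0,"ty": 0.0,"tz": 0.001,"rx": 0.0,"ry": 0.0,"rz": 0.0},{"jaw": -1.0,"tx": 0.0,"ty": 0.0,"tz": 0.001,"rx": 0.0,"ry": 0.0,"rz": 0.0}])

```text
clock: 6.18
tcp_pos: [0.5586, -0.0611, 0.1952]
tcp_rot: [179.9, -0.1, 24.0]
force: [-7.2, 1.9, 28.2]
finger_gap: 0.004
```

```bash
python3 pin.py pics/s5.png
```

```text
6.175 [ 0.5586 -0.0611  0.1952] [-7.2  1.9 28.2]
blob (np.int32(282), np.int32(170), np.int32(5), np.int32(11), np.int32(43)) top height mm 92.9 miss mm 0.0
```

servo_tool(moves=[{"jaw": -1.0,"tx": 0.0,"ty": 0.0,"tz": -0.012,"rx": 0.0,"ry": 0.0,"rz": 0.0},{"jaw": -1.0,"tx": 0.0,"ty": 0.0,"tz": -0.024,"rx": 0.0,"ry": 0.0,"rz": 0.0},{"jaw": -1.0,"tx": 0.0,"ty": 0.0,"tz": -0.024,"rx": 0.0,"ry": 0.0,"rz": 0.0},{"jaw": -1.0,"tx": 0.0,"ty": 0.0,"tz": -0.012,"rx": 0.0,"ry": 0.0,"rz": 0.0},{"jaw": -1.0,"tx": 0.0,"ty": 0.0,"tz": 0.0,"rx": 0.0,"ry": 0.0,"rz": 0.0},{"jaw": -1.0,"tx": 0.0,"ty": 0.0,"tz": 0.0,"rx": 0.0,"ry": 0.0,"rz": 0.0}])

```text
clock: 6.98
tcp_pos: [0.5589, -0.0611, 0.1953]
tcp_rot: [179.9, -0.2, 24.0]
force: [-3.4, 1.1, 18.2]
finger_gap: 0.006
```

```bash
python3 pin.py pics/s6.png
```

```text
6.975 [ 0.5589 -0.0611  0.1953] [-3.4  1.1 18.2]
blob (np.int32(282), np.int32(170), np.int32(5), np.int32(11), np.int32(43)) top height mm 92.9 miss mm 0.0
```

servo_tool(moves=[{"jaw": -1.0,"tx": 0.0,"ty": 0.0,"tz": -0.012,"rx": 0.0,"ry": 0.0,"rz": 0.0},{"jaw": -1.0,"tx": 0.0,"ty": 0.0,"tz": -0.024,"rx": 0.0,"ry": 0.0,"rz": 0.0},{"jaw": -1.0,"tx": 0.0,"ty": 0.0,"tz": -0.024,"rx": 0.0,"ry": 0.0,"rz": 0.0},{"jaw": -1.0,"tx": 0.0,"ty": 0.0,"tz": -0.012,"rx": 0.0,"ry": 0.0,"rz": 0.0},{"jaw": -1.0,"tx": 0.0,"ty": 0.0,"tz": 0.0,"rx": 0.0,"ry": 0.0,"rz": 0.0},{"jaw": -1.0,"tx": 0.0,"ty": 0.0,"tz": 0.0,"rx": 0.0,"ry": 0.0,"rz": 0.0},{"jaw": -1.0,"tx": 0.0,"ty": 0.0,"tz": -0.012,"rx": 0.0,"ry": 0.0,"rz": 0.0},{"jaw": -1.0,"tx": 0.0,"ty": 0.0,"tz": -0.03,"rx": 0.0,"ry": 0.0,"rz": 0.0},{"jaw": -1.0,"tx": 0.0,"ty": 0.0,"tz": -0.07,"rx": 0.0,"ry": 0.0,"rz": 0.0},{"jaw": -1.0,"tx": 0.0,"ty": 0.0,"tz": -0.12,"rx": 0.0,"ry": 0.0,"rz": 0.0},{"jaw": -1.0,"tx": -0.05,"ty": 0.0,"tz": -0.14,"rx": 0.0,"ry": 0.0,"rz": 0.0},{"jaw": -1.0,"tx": -0.1,"ty": 0.0,"tz": -0.14,"rx": 0.0,"ry": 0.0,"rz": 0.0},{"jaw": -1.0,"tx": -0.1,"ty": 0.0,"tz": -0.14,"rx": 0.0,"ry": 0.0,"rz": 0.0},{"jaw": -1.0,"tx": -0.1,"ty": 0.0,"tz": -0.14,"rx": 0.0,"ry": 0.0,"rz": 0.0}])

```text
clock: 8.78
tcp_pos: [0.4673, -0.1016, 0.3348]
tcp_rot: [179.9, -0.2, 23.9]
force: [0.3, 1.0, 0.4]
finger_gap: 0.008
```

```bash
python3 pin.py pics/s7.png; python3 - <<'E'
import cv2,numpy as np
a=cv2.imread("pics/scene0.png");b=cv2.imread("pics/s7.png")
cv2.imwrite("pics/c7.png",np.vstack([cv2.resize(i[140:290,220:430],(420,300)) for i in(a,b)]))
E
```

```text
8.775 [ 0.4673 -0.1016  0.3348] [0.3 1.  0.4]
blob (np.int32(282), np.int32(170), np.int32(5), np.int32(11), np.int32(43)) top height mm 92.9 miss mm 0.0
```

View pics/c7.png

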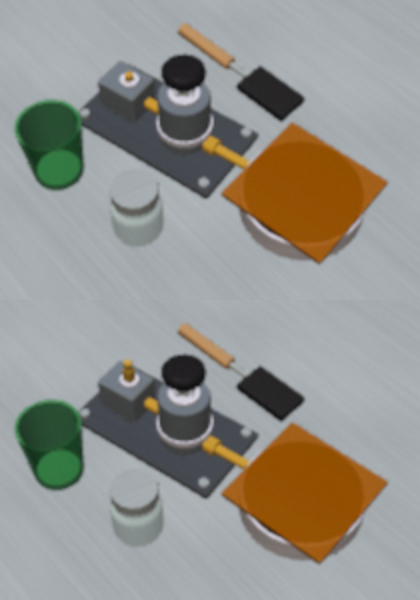

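```bash
python3 -c "
from cell import *
print(close_job())"
```

```text
the job is handed in; nothing more can be done
None
```

I pressed the plunger with closed fingertips for seven full strokes, then lifted clear and handed the job in at about 8.8 s.

- **Pin:** it rose for the first five strokes. Its image was the same after strokes five, six and seven, so I take it to be on its stop.
- **Plunger and surroundings:** the plunger is back up. The glass sheet, tumbler, jar and paddle look unmoved compared with the first picture. The force on the tool was about zero once clear.
- **Forces:** the highest reading between moves was about 28 N, with the plunger bottomed and about 7 N of it sideways. I did not read forces during the strokes.
- **Checks that disagreed:**
  - The camera put the final pin height at 93 mm, against 88 mm expected. I put most of that down to reading the top edge of the pin with pixels of about 3 mm, and relied on the rise stopping instead.
  - The first move call was refused, because every row needs all its fields. The arm did not move.

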